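Bolt the burr case shut and hold it up

TASK

Slide the barrel bolt on the lid of the plywood burr case fully home into its keeper while the case stands on the bench; then, with the bolt still home, take the case by the handle on its lid, lift it so that its underside is about 12 cm above the bench, and hold it there level and still. Do not let the lid open or the case tip over, and leave the things around it where they are. Finish while still holding the case in the air: do not put it down or let go.

Things in the scene. Friction and masses are not known exactly. Their poses are not given: they have to be found in the camera images.
- case: Loose plywood box, 150 mm (its x) by 190 mm (y), 80 mm high to the top of its closed 10 mm lid; 0.6 to 0.8 kg, weight centred. Origin: centre of its underside; z up. Stands on the bench, yaw within 0.55 rad, lid hinge on the far side (+x), bolt along the near side (-x). Handle and bolt are on the lid: unbolted, the lid opens when the handle is lifted; bolted, it carries the box.
- lid (a joint): Opening angle of the lid about its hinge (rad): 0 closed, grows as the near (-x) side rises, up to 1.7.
- bolt (a joint): How far the bolt has slid (m): starts at 0 to 0.008 (withdrawn), enters the keeper at 0.013, is fully home against its stop at 0.030. Slides along the case's own -y, to the keeper, against 1.2 N of friction and light drag (3 N per m/s); stays where it is left.
- knob (a point): Centre of the bolt's upright steel knob: 14 mm across, 22 mm tall, its top 11 mm above this point, which is 35 mm above the lid's top (115 above the underside). Case frame x -55 mm, y -30 mm at bolt 0, y -60 mm when home. Below it the 10 mm rod runs along case y in two straps, tops 18 mm above the lid: grip from above, fingertips 22 mm or more above the lid. The handle bar is 47 mm away in +x.
- handle (a point): Centre of the dark wooden bar handle on the lid, over the middle of the case: bar 120 mm long along case y, 16 mm wide (x), 22 mm tall, flat-sided. This point is 37 mm above the lid (117 mm above the underside); bar top 11 mm higher; 26 mm free under the bar; end posts beyond 46 mm either way along y.
- keeper (a point): Centre of the opening of the keeper, a steel staple on the case's -y side wall, 12 mm long along y, inner opening 15 mm wide, top at 100 mm above the case's underside (20 mm above the lid).
- rack_a: Bystander: loose light wooden block 130 x 120 x 45 mm with mounted burrs standing in it, 82 mm high in all. Origin: centre of its underside.
- rack_b: Bystander: loose brown wooden block 120 x 160 x 40 mm with mounted burrs, 76 mm high in all, behind. Origin: centre of its underside.
- dishes: Bystander: stack of white square dishes, about 120 mm square and 42 mm high. Origin: centre of its underside.
- file_a: Bystander: flat file 245 mm long, 30 mm wide, 14 mm high, orange handle, lying on the bench on the left. Origin: under the joint of handle and blade; blade along +x.
- file_b: Bystander: the same kind of file, darker blade, on the right. Origin as file_a.
- jar: Bystander: small closed jar, 60 mm across, 75 mm high, behind. Origin: centre of its underside.
- cup: Bystander: open grey cup, 64 mm across, 70 mm high, behind. Origin: centre of its underside.

How it is judged:
On the way, in this order (a step that is already met when the one before it is completed fails the run):
1. the bolt is home in its keeper while the case stands on the bench with its lid shut (value of joint bolt above 0.026 m and height (world z) of case below 0.01 m and value of joint lid below 0.05 rad), for 0.2 s.
2. the case is lifted clear of the bench by the fingers, still bolted (height (world z) of case above 0.04 m and value of joint bolt above 0.026 m and contact force between case and the fingers above 2 N), for 0.1 s.
At the end, for the whole second after the job is handed in: The fingers hold the case: its underside is 90 to 160 mm above the bench, tilted less than 0.1 rad, moving slower than 20 mm/s and 0.1 rad/s, the bolt at least 26 mm along its 30 mm travel, the lid shut (under 0.06 rad), and the case touches no bystander (height (world z) of case between 0.09 and 0.16 m and angle between case's own z axis and vertical below 0.1 rad and linear speed of case below 0.02 m/s and angular speed of case below 0.1 rad/s and value of joint bolt above 0.026 m and value of joint lid below 0.06 rad and contact force between case and the fingers above 2 N and contact force between case and rack_a below 0.1 N and contact force between case and rack_b below 0.1 N and contact force between case and dishes below 0.1 N and contact force between case and file_a below 0.1 N and contact force between case and file_b below 0.1 N and contact force between case and jar below 0.1 N and contact force between case and cup below 0.1 N); the arm keeps its last pose, push and grip.
It fails at once if the lid comes open by more than 0.15 rad (value of joint lid above 0.15 rad).
It fails at once if the case tips by more than 0.35 rad (angle between case's own z axis and vertical above 0.35 rad).
It fails at once if a bystander is moved by more than 30 mm (distance of any of rack_a, rack_b, dishes, file_a, file_b, jar, cup from where it was at the start of the episode above 0.03 m).
It also fails if it takes over 48 s, if anything falls off the work surface, if the arm or the gripper's body presses on something with over 40 N, if the wrist force passes 120 N, or if a joint passes its speed limit or range.

ROBOT

A 6-joint arm with a two-finger parallel gripper is mounted at the origin on the work surface. World frame = base frame: x ahead of the robot, y to its left, z up, the work surface at z = 0. Lengths are in m, angles in rad, forces in N, time in s.
With the tool pointing down it reaches from about 0.275 to 0.75 m from the base axis. Payload 10.2 kg.
Tool frame: the origin (TCP) lies midway between the tips of the shut fingers; the grasp point (between the pads) lies 19 mm behind it; z points along the fingers, y is the line along which they close (so a half turn about z gives the same grasp; the last joint's range is limited). The gripper opens to 85 mm and grips with 20 to 120 N. Pads are 22 mm wide; open, the fingers measure 114 mm over their backs; the gripper's body (76 mm by 85 mm) begins 54 mm behind the grasp point. The pads swing forward as they close: fully open they stand 13 mm farther back than shut.
Start: joints at [-1.349, 0.313, 1.498, -0, 1.331, -0.223], TCP at [0.226, -0.474, 0.231] pointing down, gripper open.
Joint ranges: [-2.94, 2.94], [-0.97, 2.17], [0.19, 2.56], [-1.23, 4.37], [0.02, 3.11], [-2.88, 2.88]. Speed limits (rad/s): [2.39, 2.39, 3.01, 3.14, 3.14, 3.14].

INTERFACE

Orientations are given as a rotation vector (axis times angle).
In Python, from rig import bot gives the robot as it stands. The module is installed in compiled form; this text tells all that it offers.
- The arm moves only by the tool play_rows, never from a script. Its argument "increments" is a list of rows, each an object with "delta_pos": the shift along the world's x, y, z in m, a list of three; "spin": the turn about the world's z in degrees; "grip": the finger opening in m, from 0 to 0.0854. A call has 1 to 5 rows; each row shifts and turns the commanded pose from where the row before left it; what a row does not reach is not made up. A row lasts 1/8 s, in which the tool goes at most 62.5 mm and 10.7 degrees, less where a joint would pass 70% of its speed; a pose out of reach is approached as far as the arm can. A call is refused whole if a number of a shift passes 0.0625 or a number of a turn 10.7, either way. A call with a gripper value outside its range is refused whole. The fingers move at their own pace and stop on an object; "force" is the grip in N (left out, the last holds). Time passes only in rows, so rows that do not move let the fingers close. It gives the time, the measured TCP pose, the force, the opening and the grip force at its end, in the units of the state.
- bot.read_state(): the state, without advancing time (a new reading comes with each control period).
- bot.camera(name): name is "scene" or "top" or "wrist"; returns the picture (420x560x3 uint8, red, green, blue); there is no depth.
- bot.camera_info(name): a dict with "vertical_fov" (degrees; the focal length in pixels is half the picture's height over the tangent of half this angle, whatever the lens; pixels are square), "cx", "cy" (the principal point, pixels), "dist_coeffs" ([k1, k2, p1, p2, k3] as OpenCV has them; the pictures are not rectified), "rvec" (rotation vector, rad) and "tvec" (3), from world to camera coordinates, as OpenCV has them. Camera axes: x right, y down, z forward; pixel columns grow to the right and rows downward; lengths in m; the calibration is good to about 2 mm. A picture is of the moment at which its call begins: read the wrist's pose just before it. camera_info takes no time and is no camera call; for the wrist camera it gives the pose at the moment of the call.
- bot.job_done(): hands the job in; it is judged then, once.
The state is a dict: "t": time; "qpos": joint angles; "qd": joint speeds; "joint_torque": joint torques, N m; "tool_pos": TCP position; "eef_rot": TCP orientation; "ft_force": force on the tool from outside, world axes, zero at the start; "ft_torque": the same for the moment, N m; "grip_width": finger opening in m; "finger_force": force on a finger pad.
Only numpy, scipy, OpenCV 4.12 (cv2) and the standard library are available. Lean on these libraries where they do the work, as an engineer would, in place of code of your own. Each camera call takes 0.05 s, during which the arm holds its last target. There are 200 camera calls.

## Working session

There is one attempt and no reset: what is moved stays moved. The work goes in short steps, Python scripts to look and compute and a tool call to move; the robot and the scene stay as the last step left them, time stands still between calls to the robot, and variables do not carry over. Pictures are saved under pics/ and viewed, at most 10 in all, crops included, and the job is handed in when it is done.

Besides the shell and the picture viewer there is one more tool, called after "Call:" by a JSON object that holds its "api" and its "payload", one argument or row to a line. play_rows: Moves the arm, as the interface text tells. Its arguments: {"type":"object","properties":{"increments":{"type":"array"},"force":{"type":"number"}},"required":["increments"]}

```bash
mkdir -p pics
python3 - <<'E'
from rig import bot
import cv2
print(bot.read_state())
for n in("top","scene"):
    cv2.imwrite(f"pics/{n}0.png",bot.camera(n)[:,:,::-1]); print(n,bot.camera_info(n))
E
```

```text
{'t': 0.0, 'qpos': array([-1.34938384e+00,  3.13449634e-01,  1.49843532e+00,  1.51091538e-05,
        1.33101887e+00, -2.23403381e-01]), 'qd': array([ 0.00047748,  0.00265721, -0.00054576, -0.00079284, -0.00133737,
        0.00017843]), 'joint_torque': array([-1.60467716e-04, -4.12263429e+01, -2.59737843e+01, -2.86165568e-04,
        4.12223657e-03, -2.25379033e-06]), 'tool_pos': array([ 0.22583542, -0.47365625,  0.23073594]), 'eef_rot': array([-3.06293491e+00, -6.92674279e-01, -2.50904258e-05]), 'ft_force': array([-0.02930233,  0.04321534, -0.71953234]), 'ft_torque': array([ 0.01282023,  0.03920879, -0.04256835]), 'finger_force': 0.0, 'grip_width': 0.08522907491298296}
top {'vertical_fov': 54.24075682915303, 'cx': 271.59295718044547, 'cy': 211.26845640871457, 'dist_coeffs': array([0.03068692, 0.        , 0.        , 0.        , 0.        ]), 'rvec': array([ 2.15509163, -2.17014113,  0.15530598]), 'tvec': array([-4.31839247e-04,  5.73337550e-01,  1.47523588e+00])}
scene {'vertical_fov': 49.99388457035223, 'cx': 289.78601528569607, 'cy': 207.1697536798884, 'dist_coeffs': array([-0.04383006,  0.        ,  0.        ,  0.        ,  0.        ]), 'rvec': array([ 1.26066127,  2.12705766, -1.069555  ]), 'tvec': array([ 0.27725164, -0.22384625,  1.80686129])}
```

View pics/top0.png

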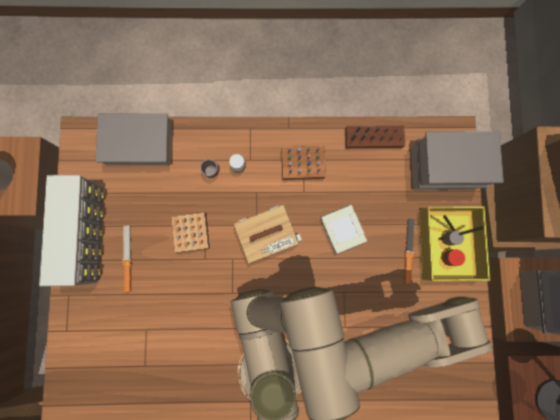

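View pics/scene0.png

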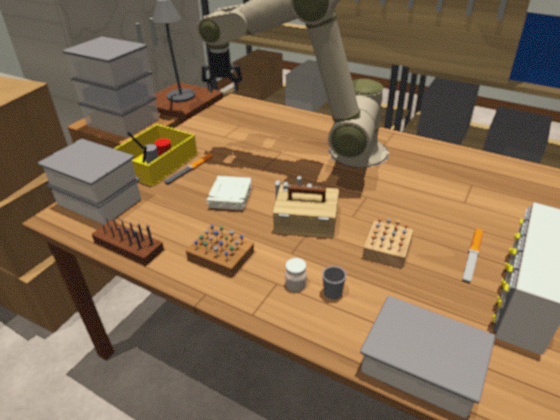

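```bash
cat > h.py <<'E'
import cv2,numpy as np
from rig import bot
def ray(n,px,z,info=None):
    i=info or bot.camera_info(n); f=210/np.tan(np.radians(i["vertical_fov"]/2))
    K=np.array([[f,0,i["cx"]],[0,f,i["cy"]],[0,0,1]]); R=cv2.Rodrigues(i["rvec"])[0]
    u=cv2.undistortPoints(np.array(px,float).reshape(-1,1,2),K,i["dist_coeffs"]).reshape(-1,2)
    d=np.c_[u,np.ones(len(u))]@R; c=-R.T@i["tvec"]
    return c+d*((z-c[2])/d[:,2])[:,None]
def proj(n,P,info=None):
    i=info or bot.camera_info(n); f=210/np.tan(np.radians(i["vertical_fov"]/2))
    K=np.array([[f,0,i["cx"]],[0,f,i["cy"]],[0,0,1]])
    return cv2.projectPoints(np.array(P,float),i["rvec"],i["tvec"],K,i["dist_coeffs"])[0].reshape(-1,2)
E
python3 - <<'E'
from h import *
a=cv2.imread("pics/top0.png")[195:275,225:310]; b=cv2.imread("pics/scene0.png")[165:245,260:345]
cv2.imwrite("pics/crop.png",np.vstack([cv2.resize(x,(0,0),fx=3.7,fy=3.7,interpolation=cv2.INTER_CUBIC) for x in (a,)]+[cv2.resize(b,(314,296),interpolation=cv2.INTER_CUBIC)]))
g=a.astype(int).sum(2)
m=((g<200)).astype(np.uint8)
n,l,s,c=cv2.connectedComponentsWithStats(m)
for k in range(1,n):
    if s[k,4]>20:
        pts=np.argwhere(l==k)[:,::-1].astype(np.float32); r=cv2.minAreaRect(pts); box=cv2.boxPoints(r)+[225,195]
        print(s[k],c[k]+[225,195],r); print(ray("top",box,.128)); print(ray("top",[c[k]+[225,195]],.128))
E
```

```text
[65 78 20  2 21] [299.14285714 273.95238095] ((74.5, 78.5), (19.0, 1.0), -0.0)
[[ 0.34644868 -0.0637532   0.128     ]
 [ 0.34980255 -0.06380041  0.128     ]
 [ 0.34930906 -0.12841292  0.128     ]
 [ 0.34595364 -0.12834438  0.128     ]]
[[ 0.34636676 -0.09483071  0.128     ]]
```

View pics/crop.png

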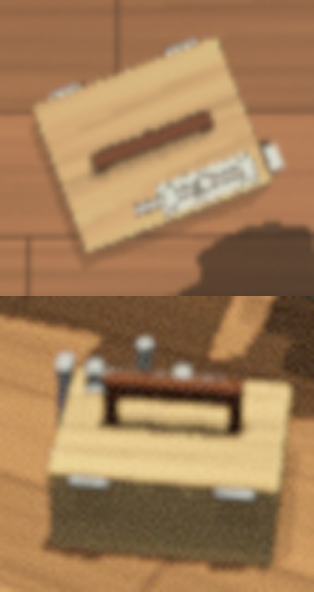

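Run:
```python
from h import *
a=cv2.imread("pics/top0.png")[195:275,225:310]
R=a[:,:,2].astype(int); m=(R<145).astype(np.uint8); m[:25]=0; m[:,:20]=0;m[50:]=0;m[:,62:]=0
n,l,s,c=cv2.connectedComponentsWithStats(m); k=1+s[1:,4].argmax(); print(s[k])
pts=np.argwhere(l==k)[:,::-1].astype(np.float32); W=ray("top",pts+[225,195],.128)
mu=W.mean(0); u,sv,v=np.linalg.svd(W-mu); v=v[0]; 
if v[1]>0: v=-v
p=(W-mu)@v; print("bar",mu,"yaw",np.arctan2(v[0],-v[1]),p.min(),p.max())
C=ray("top",np.array([(33,107),(217,38),(272,180),(85,252)])/3.7+[225,195],.08)
print(C,C.mean(0)); 
for i in range(4):
  d=C[(i+1)%4]-C[i]; print(np.hypot(*d[:2]),np.arctan2(d[1],d[0]))
```

```text
[ 25  30  32  17 187]
bar [0.48687344 0.01920901 0.128     ] yaw 0.37037347606503596 -0.05908630987485514 0.05895025513353055
[[ 0.52314642  0.13080451  0.08      ]
 [ 0.58920609 -0.04716728  0.08      ]
 [ 0.45138163 -0.09830922  0.08      ]
 [ 0.38435736  0.08085652  0.08      ]] [0.48702287 0.01654613 0.08      ]
0.18983634634203098 -1.2153784033719575
0.14700707394907478 -2.7862755863576107
0.19129196987564856 1.9287697067292164
0.14750323434637483 0.34545305833403034
```

Call:
{"api": "play_rows", "payload": {
  "increments": [
    {"delta_pos": [0.024, 0.049, 0], "spin": -1, "grip": 0.085},
    {"delta_pos": [0.024, 0.049, 0], "spin": -1, "grip": 0.085},
    {"delta_pos": [0.024, 0.049, 0], "spin": -1, "grip": 0.085},
    {"delta_pos": [0.024, 0.049, 0], "spin": -1, "grip": 0.085},
    {"delta_pos": [0.024, 0.049, 0], "spin": -1, "grip": 0.085}
  ]
}}

```text
t: 0.72
tool_pos: [0.3463, -0.2272, 0.2312]
eef_rot: [-3.092, -0.557, -0.0]
ft_force: [0.5, 0.3, -1.2]
grip_width: 0.0851
finger_force: 0.0
```

Call:
{"api": "play_rows", "payload": {
  "increments": [
    {"delta_pos": [0.024, 0.049, 0], "spin": 0, "grip": 0.085},
    {"delta_pos": [0.024, 0.049, 0], "spin": 0, "grip": 0.085},
    {"delta_pos": [0.024, 0.049, 0], "spin": 0, "grip": 0.085},
    {"delta_pos": [0.024, 0.049, 0], "spin": 0, "grip": 0.07},
    {"delta_pos": [0, 0, 0], "spin": 0, "grip": 0.07}
  ]
}}

```text
t: 1.35
tool_pos: [0.4424, -0.0301, 0.231]
eef_rot: [-3.089, -0.567, 0.001]
ft_force: [-0.3, -1.2, -0.3]
grip_width: 0.0699
finger_force: 0.0
```

Run:
```python
from h import *
from scipy.spatial.transform import Rotation as Ro
s=bot.read_state(); print(s["t"],s["tool_pos"],s["eef_rot"],s["qpos"],s["ft_force"],Ro.from_rotvec(s["eef_rot"]).as_matrix())
i=bot.camera_info("wrist"); np.save("w1.npy",i,allow_pickle=True)
im=bot.camera("wrist")[:,:,::-1]; cv2.imwrite("pics/w1.png",im)
c,y=np.array([.487,.018]),.36
ex=np.array([np.cos(y),np.sin(y)]);ey=np.array([-ex[1],ex[0]])
P=[[*(c+a*ex+b*ey),z] for a,b,z in[(-.055,-.03,.126),(-.055,-.038,.126),(0,-.06,.128),(0,.06,.128)]]
print(proj("wrist",P,i))
```

```text
1.35 [ 0.44240279 -0.03012648  0.23095884] [-3.08934899e+00 -5.66512676e-01  6.83392846e-04] [-3.33623125e-01  1.32381512e-01  1.72588336e+00  4.39481732e-04
  1.28406638e+00  8.74326512e-01] [-0.26323652 -1.22590296 -0.25907733] [[ 9.34934299e-01  3.54820439e-01 -5.59807824e-04]
 [ 3.54820757e-01 -9.34934126e-01  6.40155649e-04]
 [-2.96243130e-04 -7.97134909e-04 -9.99999638e-01]]
[[281.91085559 205.19003369]
 [291.49809857 205.21077974]
 [320.97021682 138.22102238]
 [165.90349461 137.98183638]]
```

View pics/w1.png

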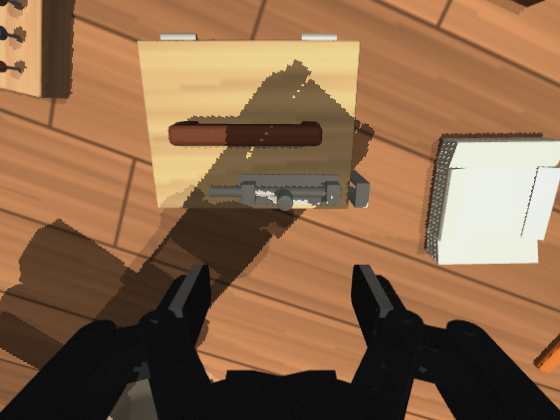

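Run:
```python
from h import *
i=np.load("w1.npy",allow_pickle=True).item()
im=cv2.imread("pics/w1.png"); y=np.radians(20.8)
b,g,r=[im[:,:,k].astype(int) for k in range(3)]
m=((r-b>15)&(r<125)&(g<70)).astype(np.uint8); m[:115]=0;m[150:]=0;m[:,:160]=0;m[:,330:]=0
q=cv2.minAreaRect(np.argwhere(m)[:,::-1].astype(np.float32)); print(q,m.sum())
W=ray("wrist",[(169,134.5),(322,133.5),(245.5,134)],.128,i); print(W)
k=ray("wrist",[(285,200),(278,200),(292,200)],.126,i); print(k)
d=W[1]-W[0]; yaw=np.arctan2(d[0],-d[1]); print(yaw)
R=np.array([[np.cos(yaw),np.sin(yaw)],[-np.sin(yaw),np.cos(yaw)]]); print((k[0]-W[2])[:2]@R.T)
```

```text
((245.0, 134.5), (27.0, 152.0), 90.0) 2867
[[ 0.46927584  0.07256114  0.128     ]
 [ 0.51169686 -0.03749925  0.128     ]
 [ 0.49047806  0.01743153  0.128     ]]
[[ 0.45122391 -0.03024332  0.126     ]
 [ 0.44916535 -0.0248115   0.126     ]
 [ 0.4532826  -0.03567515  0.126     ]]
0.36788678707495176
[-0.05377362 -0.03036736]
```

Call:
{"api": "play_rows", "payload": {
  "increments": [
    {"delta_pos": [0.007, 0, -0.03], "spin": 0, "grip": 0.05},
    {"delta_pos": [0, 0, -0.04], "spin": 0, "grip": 0.05},
    {"delta_pos": [0, 0, -0.03], "spin": 0, "grip": 0.05},
    {"delta_pos": [0, 0, -0.017], "spin": 0, "grip": 0.05},
    {"delta_pos": [0, 0, -0.009], "spin": 0, "grip": 0.05}
  ]
}}

```text
t: 2.02
tool_pos: [0.4483, -0.0339, 0.1046]
eef_rot: [-3.092, -0.556, 0.002]
ft_force: [0.7, -0.3, 0.1]
grip_width: 0.0499
finger_force: 0.0
```

Call:
{"api": "play_rows", "payload": {
  "increments": [
    {"delta_pos": [0, 0, 0], "spin": 0, "grip": 0.03},
    {"delta_pos": [0, 0, 0], "spin": 0, "grip": 0.02},
    {"delta_pos": [0, 0, 0], "spin": 0, "grip": 0.005},
    {"delta_pos": [0, 0, 0], "spin": 0, "grip": 0.005}
  ],
  "force": 25
}}

```text
t: 2.52
tool_pos: [0.4492, -0.0331, 0.106]
eef_rot: [3.091, 0.559, 0.002]
ft_force: [-1.3, -0.8, 5.9]
grip_width: 0.0129
finger_force: 24.6
```

Call:
{"api": "play_rows", "payload": {
  "increments": [
    {"delta_pos": [0.0018, -0.0047, 0.001], "spin": 0, "grip": 0.005},
    {"delta_pos": [0.0018, -0.0047, 0], "spin": 0, "grip": 0.005},
    {"delta_pos": [0.0018, -0.0047, 0], "spin": 0, "grip": 0.005},
    {"delta_pos": [0.0018, -0.0047, 0], "spin": 0, "grip": 0.005},
    {"delta_pos": [0, 0, 0], "spin": 0, "grip": 0.005}
  ]
}}

```text
t: 3.15
tool_pos: [0.4563, -0.0523, 0.1062]
eef_rot: [3.091, 0.558, 0.0]
ft_force: [0.8, -0.9, -2.1]
grip_width: 0.0128
finger_force: 24.4
```

Run:
```python
from h import *
s=bot.read_state(); print(s["t"],s["tool_pos"],s["ft_force"],s["grip_width"])
cv2.imwrite("pics/w2.png",bot.camera("wrist")[:,:,::-1])
```

```text
3.15 [ 0.45625025 -0.05229228  0.10624866] [ 0.76554614 -0.93778735 -2.08332694] 0.01282026832973107
```

View pics/w2.png

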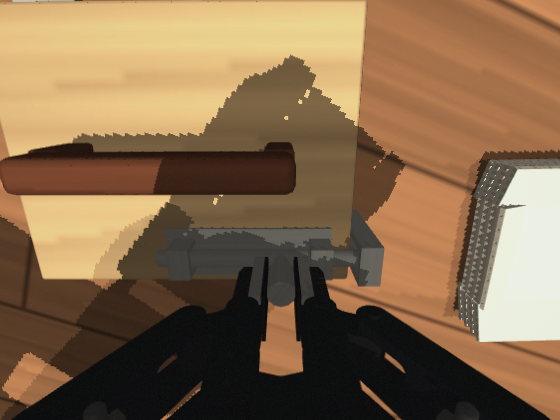

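Call:
{"api": "play_rows", "payload": {
  "increments": [
    {"delta_pos": [0.0014, -0.0037, 0], "spin": 0, "grip": 0.005},
    {"delta_pos": [0.0014, -0.0037, 0], "spin": 0, "grip": 0.005},
    {"delta_pos": [0, 0, 0], "spin": 0, "grip": 0.005}
  ]
}}

```text
t: 3.58
tool_pos: [0.4589, -0.0595, 0.1063]
eef_rot: [3.091, 0.558, -0.0]
ft_force: [-0.4, -1.0, -1.3]
grip_width: 0.0127
finger_force: 24.5
```

Call:
{"api": "play_rows", "payload": {
  "increments": [
    {"delta_pos": [0.0007, -0.0019, 0], "spin": 0, "grip": 0.005},
    {"delta_pos": [0.0007, -0.0019, 0], "spin": 0, "grip": 0.005},
    {"delta_pos": [0, 0, 0], "spin": 0, "grip": 0.005}
  ]
}}

```text
t: 3.95
tool_pos: [0.4603, -0.063, 0.1063]
eef_rot: [3.091, 0.559, -0.0]
ft_force: [-1.0, 0.9, -1.6]
grip_width: 0.0124
finger_force: 24.5
```

Call:
{"api": "play_rows", "payload": {
  "increments": [
    {"delta_pos": [0.0007, -0.0019, 0], "spin": 0, "grip": 0.005},
    {"delta_pos": [0, 0, 0], "spin": 0, "grip": 0.005},
    {"delta_pos": [0, 0, 0], "spin": 0, "grip": 0.005}
  ]
}}

```text
t: 4.32
tool_pos: [0.461, -0.065, 0.1063]
eef_rot: [3.091, 0.559, 0.0]
ft_force: [0.2, -0.2, -1.6]
grip_width: 0.013
finger_force: 24.5
```

Run:
```python
from h import *
s=bot.read_state(); print(s["t"],s["tool_pos"],s["ft_force"],s["grip_width"])
i=bot.camera_info("wrist"); np.save("w3.npy",i,allow_pickle=True)
cv2.imwrite("pics/w3.png",bot.camera("wrist")[:,:,::-1])
```

```text
4.325 [ 0.46102558 -0.06496587  0.10633172] [ 0.23754295 -0.19200776 -1.60028764] 0.012971876350484924
```

View pics/w3.png

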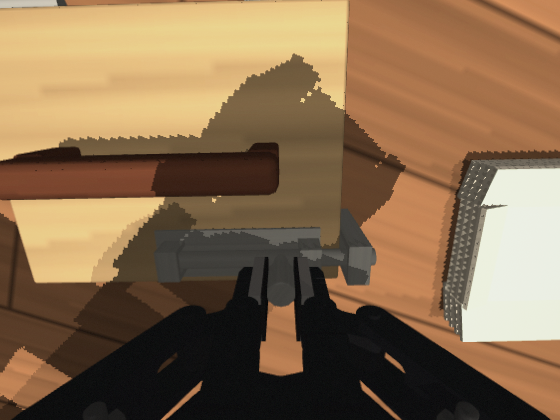

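Run:
```python
from h import *
i=np.load("w3.npy",allow_pickle=True).item(); y=.365
R=np.array([[np.cos(y),np.sin(y)],[-np.sin(y),np.cos(y)]])
e=ray("wrist",[(279,173)],.128,i)[0]; k=ray("wrist",[(281,290),(269,290),(294,290)],.126,i); print(e,k)
print(((k-e)[:,:2])@R.T, "lid edge", ray("wrist",[(348,30),(336,279)],.08,i)@np.array([[1,0],[0,1],[0,0]]))
print((k[0]-np.array([.489,.018,0]).tolist())[:2]@R.T, "tool",(np.array([.461,-.065])-[.489,.018])@R.T)
```

```text
[ 0.51415339 -0.04403854  0.128     ] [[ 0.46324931 -0.06389742  0.126     ]
 [ 0.46133362 -0.05875623  0.126     ]
 [ 0.46532317 -0.06946809  0.126     ]]
[[-0.05463932 -0.00038048]
 [-0.05459367  0.00510584]
 [-0.05469053 -0.00632443]] lid edge [[ 0.58208515 -0.05411778]
 [ 0.45473694 -0.10354498]]
[-0.05328755 -0.06731064] tool [-0.05578226 -0.06753769]
```

Call:
{"api": "play_rows", "payload": {
  "increments": [
    {"delta_pos": [0, 0, 0], "spin": 0, "grip": 0.03},
    {"delta_pos": [0, 0, 0], "spin": 0, "grip": 0.045},
    {"delta_pos": [0, 0, 0.02], "spin": 0, "grip": 0.045},
    {"delta_pos": [0, 0, 0.04], "spin": 0, "grip": 0.05},
    {"delta_pos": [0, 0, 0.04], "spin": 10, "grip": 0.06}
  ]
}}

```text
t: 5.0
tool_pos: [0.4609, -0.0649, 0.2076]
eef_rot: [3.029, 0.831, 0.0]
ft_force: [0.6, 0.3, -0.3]
grip_width: 0.06
finger_force: 0.0
```

Call:
{"api": "play_rows", "payload": {
  "increments": [
    {"delta_pos": [0.006, 0.016, 0], "spin": 10, "grip": 0.06},
    {"delta_pos": [0.006, 0.015, 0], "spin": 10, "grip": 0.06},
    {"delta_pos": [0.006, 0.015, 0], "spin": 10, "grip": 0.06},
    {"delta_pos": [0.006, 0.015, 0], "spin": 10, "grip": 0.06},
    {"delta_pos": [0.006, 0.015, 0], "spin": 10, "grip": 0.06}
  ]
}}

```text
t: 5.62
tool_pos: [0.4913, 0.0116, 0.2064]
eef_rot: [2.392, 2.036, 0.0]
ft_force: [-0.2, -1.0, 0.6]
grip_width: 0.0599
finger_force: 0.0
```

Call:
{"api": "play_rows", "payload": {
  "increments": [
    {"delta_pos": [0, 0, 0], "spin": 10, "grip": 0.06},
    {"delta_pos": [0, 0, 0], "spin": 10, "grip": 0.06},
    {"delta_pos": [0, 0, 0], "spin": 10, "grip": 0.06},
    {"delta_pos": [0, 0, 0], "spin": 0, "grip": 0.06}
  ]
}}

```text
t: 6.12
tool_pos: [0.4911, 0.0111, 0.2064]
eef_rot: [1.793, 2.579, 0.0]
ft_force: [-0.0, 0.0, -0.4]
grip_width: 0.0601
finger_force: 0.0
```

Run:
```python
from h import *
from scipy.spatial.transform import Rotation as Ro
s=bot.read_state(); M=Ro.from_rotvec(s["eef_rot"]).as_matrix();print(s["t"],s["tool_pos"],np.degrees(np.arctan2(M[1,1],M[0,1])),s["ft_force"],s["grip_width"])
i=bot.camera_info("wrist"); np.save("w4.npy",i,allow_pickle=True)
cv2.imwrite("pics/w4.png",bot.camera("wrist")[:,:,::-1])
```

```text
6.125 [0.4910771  0.01111603 0.20641036] 20.39037467007652 [-0.02073798  0.00143922 -0.39915136] 0.06010899191358125
```

View pics/w4.png

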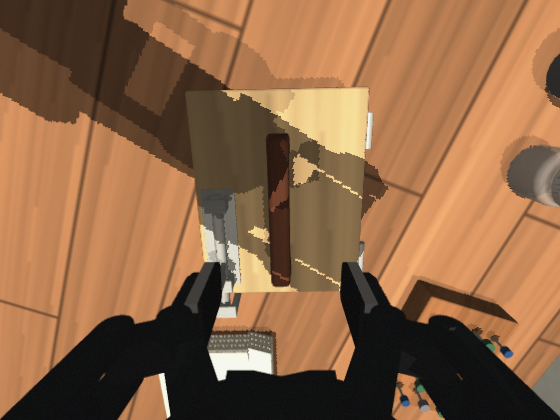

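Run:
```python
from h import *
i=np.load("w4.npy",allow_pickle=True).item()
W=ray("wrist",[(278,134),(281,286)],.128,i); d=W[1]-W[0]; print(W,W.mean(0),np.degrees(np.arctan2(d[0],-d[1])),np.hypot(*d[:2]))
```

```text
[[ 0.46788428  0.07023026  0.128     ]
 [ 0.51194946 -0.04239205  0.128     ]] [0.48991687 0.0139191  0.128     ] 21.36867255775359 0.12093603834981752
```

Call:
{"api": "play_rows", "payload": {
  "increments": [
    {"delta_pos": [-0.001, 0.002, -0.03], "spin": 1, "grip": 0.05},
    {"delta_pos": [0, 0, -0.035], "spin": 0, "grip": 0.05},
    {"delta_pos": [0, 0, -0.025], "spin": 0, "grip": 0.05},
    {"delta_pos": [0, 0, -0.018], "spin": 0, "grip": 0.05},
    {"delta_pos": [0, 0, 0], "spin": 0, "grip": 0.05}
  ]
}}

```text
t: 6.8
tool_pos: [0.4895, 0.0133, 0.0975]
eef_rot: [-1.771, -2.592, 0.001]
ft_force: [0.8, 0.6, 1.7]
grip_width: 0.0497
finger_force: 0.0
```

Call:
{"api": "play_rows", "payload": {
  "increments": [
    {"delta_pos": [0, 0, 0], "spin": 0, "grip": 0.03},
    {"delta_pos": [0, 0, 0], "spin": 0, "grip": 0.02},
    {"delta_pos": [0, 0, 0], "spin": 0, "grip": 0.005},
    {"delta_pos": [0, 0, 0], "spin": 0, "grip": 0.005},
    {"delta_pos": [0, 0, 0], "spin": 0, "grip": 0.005}
  ],
  "force": 70
}}

```text
t: 7.42
tool_pos: [0.4902, 0.0131, 0.0991]
eef_rot: [1.768, 2.596, 0.0]
ft_force: [-1.7, -1.0, 6.0]
grip_width: 0.0149
finger_force: 68.4
```

Call:
{"api": "play_rows", "payload": {
  "increments": [
    {"delta_pos": [0, 0, 0.002], "spin": 0, "grip": 0.005},
    {"delta_pos": [0, 0, 0.004], "spin": 0, "grip": 0.005},
    {"delta_pos": [0, 0, 0.006], "spin": 0, "grip": 0.005},
    {"delta_pos": [0, 0, 0.006], "spin": 0, "grip": 0.005},
    {"delta_pos": [0, 0, 0.002], "spin": 0, "grip": 0.005}
  ]
}}

```text
t: 8.05
tool_pos: [0.4901, 0.0132, 0.1188]
eef_rot: [1.768, 2.596, 0.0]
ft_force: [0.6, 0.2, -6.9]
grip_width: 0.0147
finger_force: 68.4
```

Run:
```python
from h import *
a=bot.camera("wrist")[:,:,::-1]; b=bot.camera("scene")[150:250,240:360,::-1]
cv2.imwrite("pics/w5.png",np.hstack([a[:,50:450],cv2.resize(b,(400,420),interpolation=cv2.INTER_CUBIC)]))
```

```text
(no output)
```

View pics/w5.png

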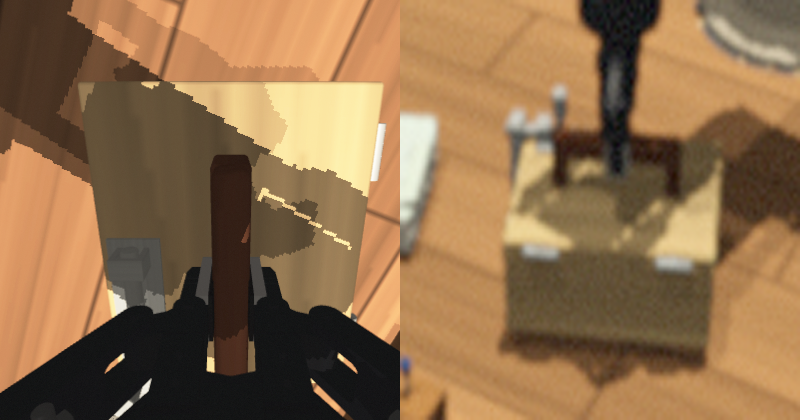

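The case hangs level with the lid shut, carrying about 7 N. I'll lift it the rest of the way.

Call:
{"api": "play_rows", "payload": {
  "increments": [
    {"delta_pos": [0, 0, 0.006], "spin": 0, "grip": 0.005},
    {"delta_pos": [0, 0, 0.012], "spin": 0, "grip": 0.005},
    {"delta_pos": [0, 0, 0.012], "spin": 0, "grip": 0.005},
    {"delta_pos": [0, 0, 0.012], "spin": 0, "grip": 0.005},
    {"delta_pos": [0, 0, 0.012], "spin": 0, "grip": 0.005}
  ]
}}

```text
t: 8.78
tool_pos: [0.49, 0.0132, 0.1733]
eef_rot: [1.768, 2.596, 0.0]
ft_force: [0.3, 0.7, -7.7]
grip_width: 0.0151
finger_force: 68.6
```

Call:
{"api": "play_rows", "payload": {
  "increments": [
    {"delta_pos": [0, 0, 0.012], "spin": 0, "grip": 0.005},
    {"delta_pos": [0, 0, 0.012], "spin": 0, "grip": 0.005},
    {"delta_pos": [0, 0, 0.012], "spin": 0, "grip": 0.005},
    {"delta_pos": [0, 0, 0.008], "spin": 0, "grip": 0.005},
    {"delta_pos": [0, 0, 0.003], "spin": 0, "grip": 0.005}
  ]
}}

```text
t: 9.4
tool_pos: [0.4901, 0.0132, 0.2197]
eef_rot: [1.768, 2.596, 0.0]
ft_force: [-0.4, -0.9, -6.9]
grip_width: 0.015
finger_force: 68.6
```

Call:
{"api": "play_rows", "payload": {
  "increments": [
    {"delta_pos": [0, 0, 0], "spin": 0, "grip": 0.005},
    {"delta_pos": [0, 0, 0], "spin": 0, "grip": 0.005},
    {"delta_pos": [0, 0, 0], "spin": 0, "grip": 0.005},
    {"delta_pos": [0, 0, 0], "spin": 0, "grip": 0.005},
    {"delta_pos": [0, 0, 0], "spin": 0, "grip": 0.005}
  ]
}}

```text
t: 10.02
tool_pos: [0.49, 0.0132, 0.2192]
eef_rot: [-1.768, -2.597, 0.0]
ft_force: [0.4, 0.5, -7.3]
grip_width: 0.0147
finger_force: 68.6
```

Run:
```python
from h import *
a=bot.camera("wrist")[:,:,::-1]; b=bot.camera("scene")[90:260,220:380,::-1]
cv2.imwrite("pics/w6.png",np.hstack([a[:,50:450],cv2.resize(b,(395,420),interpolation=cv2.INTER_CUBIC)]))
s=bot.read_state();print(s["tool_pos"],s["ft_force"],s["ft_torque"],np.abs(s["qd"]).max())
```

```text
[0.48998964 0.01317647 0.2192724 ] [-0.16789906 -0.0959423  -7.84452768] [ 0.12579469 -0.03478144 -0.0232652 ] 0.001899006096534216
```

View pics/w6.png

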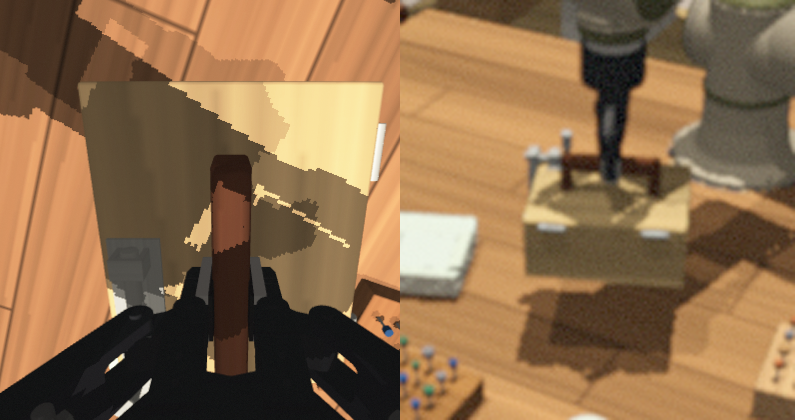

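The case is held about 12 cm up, level, with the lid shut. In the wrist view the lid corners (80,84) and (383,84) haven't shifted from the last picture, so nothing slipped.

```bash
python3 -c "
from rig import bot
print(bot.job_done())"
```

```text
the job is handed in; nothing more can be done
None
```

I slid the bolt home, lifted the case by its handle to about 12 cm, and handed the job in with the gripper still holding it level and still; the hand-in returned no verdict.

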